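# Press a sampling cassette's cap home with a hand screw press

### The arm

A 7-joint arm with a two-finger parallel gripper is mounted at the origin on a cart in front of the work surface, level with it; the furniture and walls round the work are solid. World frame = base frame: x ahead of the robot, y to its left, z up, the work surface at z = 0. Lengths are in m, angles in rad, forces in N, time in s.
With the tool pointing down it reaches from about 0.35 to 0.9 m from the base axis. Payload 7.2 kg.
Tool frame: the origin (TCP) lies at the very end of the fingers, on their centre line; the grasp point (between the pads) lies robot.tcp_to_grasp behind it (robot.tcp_to_grasp is the distance from the TCP to the grasp point, in m); z points along the fingers, y is the line along which they close (so a half turn about z gives the same grasp; the last joint's range is limited). The gripper opens to 88 mm and grips with 3 to 60 N. Pads are 20 mm wide; open, the fingers measure 115 mm over their backs; the gripper's body (75 mm by 178 mm) begins 61 mm behind the grasp point.
Start: joints at [1.085, 0.411, -0.013, 1.596, 0.006, 1.134, -0.082], TCP at [0.254, -0.571, 0.223] pointing down, gripper open.
Joint ranges: [-2.95, 2.95], [-0.29, 1.99], [-1.47, 1.44], [0.14, 2.54], [-1.03, 4.17], [0.13, 1.85], [-2.86, 2.86]. Speed limits (rad/s): [2.39, 2.39, 3.01, 3.01, 3.14, 3.14, 3.14].

### API

Orientations are given as a unit quaternion [w, x, y, z].
In Python, from rig import robot gives the robot as it stands. The module is installed in compiled form; this text tells all that it offers.
- The arm moves only by the tool apply_moves, never from a script. Its argument "moves" is a list of rows, each a list of 3 entries, a list of its own where there are three numbers: the turn, a rotation vector about the tool's x, y, z normalised to -1 to 1, where 1 is 360 degrees, then the shift along the tool's x, y, z normalised to -1 to 1, where 1 is 0.5 m, then the opening, from -1 (shut) to 1 (fully open). A call has exactly 8 rows; each row is the pose to reach, as a shift and turn from the pose commanded when the call began, along the tool's axes at that moment, turning the shorter way round; what a row does not reach only later rows make up. A row lasts 1/12 s, in which the tool goes at most 41.7 mm and 7.16 degrees, less where a joint would pass 70% of its speed; a pose out of reach is approached as far as the arm can. A call with a number of a shift or a turn outside -1 to 1 is refused whole. A call with a gripper value outside its range is refused whole. The fingers move at their own pace and stop on an object; the grip force is fixed at half the most. Time passes only in rows, so rows that repeat a pose let the fingers close, or fill a call up. It gives the time, the measured TCP pose, the force, the opening and the grip force at its end, in the units of the state.
- robot.get_obs(): the state, without advancing time (a new reading comes with each control period).
- robot.camera(name): name is "scene" or "top" or "wrist"; returns a dict with "frame" (480x640x3 uint8, red, green, blue), "mtx" (3x3 intrinsics, pixels), "world_from_camera" (4x4, takes a point from camera to world coordinates); the wrist camera has in their place "hand_eye" (4x4, takes a point from camera to tool coordinates, whose origin is the TCP and whose axes are the flange's). Camera axes: x right, y up, looking along -z (the intrinsics and any distortion apply to the point x, -y, -z); pixel columns grow to the right and rows downward; lengths in m; the calibration is good to about 2 mm. A picture is of the moment at which its call begins: read the wrist's pose just before it. There is no depth.
- robot.job_done(): hands the job in; it is judged then, once.
The state is a dict: "time_s": time; "joint_positions": joint angles; "qvel": joint speeds; "tau": joint torques, N m; "tool_pos": TCP position; "tool_rot": TCP orientation; "ft_force": force on the tool from outside, world axes, zero at the start; "wrist_torque": the same for the moment, N m; "finger_gap": opening from 0.0 (shut) to 1.0 (fully open); "finger_force": force on a finger pad.
Only numpy, scipy, OpenCV 4.12 (cv2) and the standard library are available. Lean on these libraries where they do the work, as an engineer would, in place of code of your own. Each camera call takes 0.05 s, during which the arm holds its last target. There are 200 camera calls.

### The job

The sampling cassette in the bench press still has its cap standing proud. Push the arms of the press's handwheel round clockwise (seen from above), a full turn and a bit more, until the ram comes down on the cap and presses it fully home; go on gently once it bites and stop as soon as the wheel goes solid, without crushing the cassette. Then wind the wheel back a full turn so that the ram stands well clear, leave the closed cassette in its nest, work the ram only through the wheel, and do not disturb the things standing round the press.

Things in the scene. Friction and masses are not known exactly. Their poses are not given: they have to be found in the camera images.
- press: Grey bench screw press, fixed to the worktop: base plate 150 x 200 x 18 mm, two steel columns 18 mm thick at 78 mm either side of the centre along its own y, joined by a crosshead 52 x 196 mm whose top is 204 mm (nuts 210 mm) above the worktop. Origin: centre of the base's underside; z up, on the axis of wheel, ram, nest and cassette.
- wheel_centre (a point): Axis of the three-armed handwheel on top of the press, at mid-height of its arms (232 mm above the worktop). x axis points along one arm, the others at 120 degrees; z up. Hub 34 mm in diameter, top 16 mm above the arms' mid-height; free air 22 mm below that mid-height. The wheel turns in place and stays where it is left; friction 0.09 N m. Can turn about 1.5 turns in all.
- wheel_ball (a point): Centre of the black ball (26 mm in diameter) at the end of the arm along wheel_centre's x axis, 88 mm from the axis; all three arms are alike. Each arm is a round steel bar 12 mm thick, bare from 20 to 75 mm from the axis.
- ram_face (a point): Centre of the flat underside of the ram's round steel foot (48 mm in diameter), which hangs over the cassette and does not turn. 121 to 126 mm above the worktop at the start; z up. Clockwise wheel (seen from above) lowers it by 40 mm per turn, anticlockwise raises it; no backlash.
- cassette: Round sampling cassette, 62 mm in diameter, loose in a low ring nest (rim 4 mm high, about 2 mm play) on the anvil under the ram. Lower half grey, 20 mm high, with white push-on cap. Origin: centre of its underside, 30 mm above the worktop; z up.
- cap_top (a point): Centre of the top of the cassette's white cap (62 mm in diameter, 22 mm high). Once home, it stands 42 mm above the cassette's underside, 72 mm above the worktop. z up.
- cap (a joint): How far the cap stands proud, in m: 0 = fully home, 0.005 to 0.008 at the start. It is a stiff push fit: it takes about 30 N from the ram to move it (about 4 N on a wheel arm 65 mm from the axis), then it stops solid. The cassette cracks at 180 N from the ram (about 17 N on the wheel arm).
- ram: The press's ram: aluminium cross plate 190 mm long running on the two columns, with the steel foot below it. Origin at the centre of the foot's underside (as ram_face). Moved only by the wheel.
- spare_cassette_c (a point): Centre of a white filter cassette, 54 mm in diameter and 27 mm high, bystander beside the press.
- wash_bottle_c (a point): Centre (75 mm up) of a white bottle with blue cap, 60 mm in diameter, 150 mm high, bystander beside the press.
- tin_c (a point): Centre (21 mm up) of a small round tin with red lid, 64 mm in diameter, 42 mm high, bystander behind the press.
There are look-alikes about, which are no part of the job. Leave any black or blue look-alike of the cassette alone.

How it is judged:
On the way, in this order (a step that is already met when the one before it is completed fails the run):
1. the ram has come down on the cap and pressed it fully home (value of joint cap below 0.001 m and contact force between ram and cassette above 15 N), for 0.1 s.
2. the wheel is wound back until the ram stands well clear (z of ram_face in the frame of cap_top above 0.03 m), for 0.2 s.
At the end, for the whole second after the job is handed in: The cap is home to within 1 mm, the cassette lies flat in its nest (within 8 mm of the press's axis), and the ram is at rest at least 30 mm above the cap (value of joint cap below 0.001 m and z of ram_face in the frame of cap_top above 0.03 m and horizontal distance between cassette and press below 0.008 m and height (world z) of cassette below 0.033 m and angle between cassette's own z axis and vertical below 0.05 rad and linear speed of ram below 0.005 m/s and linear speed of cassette below 0.01 m/s); the robot touches nothing.
It fails at once if the ram crushes the cassette (more than 180 N) (contact force between ram and cassette above 180 N).
It fails at once if the ram is worked directly by the robot instead of through the wheel (contact force between the arm and ram above 2 N).
It fails at once if the ram is worked directly by the fingers instead of through the wheel (contact force between the fingers and ram above 2 N).
It fails at once if a bystander is disturbed (moved more than 20 mm) (distance of any of spare_cassette_c, wash_bottle_c, tin_c from where it was at the start of the episode above 0.02 m).
It also fails if it takes over 72 s, if anything falls off the work surface, if the arm or the gripper's body presses on something with over 40 N, if the wrist force passes 120 N, or if a joint passes its speed limit or range.

## Working session

There is one attempt and no reset: what is moved stays moved. The work goes in short steps, Python scripts to look and compute and a tool call to move; the robot and the scene stay as the last step left them, time stands still between calls to the robot, and variables do not carry over. Pictures are saved under pics/ and viewed, at most 10 in all, crops included, and the job is handed in when it is done.

Besides the shell and the picture viewer there is one more tool, called after "Request:" in YAML: its name, and indented under it one key for each argument. apply_moves: Moves the arm, as the interface text tells. Scaled input: -1 to 1 covers 0.5 m each way for a shift and 360 degrees each way for a turn. Its arguments: {"type":"object","properties":{"moves":{"type":"array"}},"required":["moves"]}

```bash
mkdir -p pics; python3 - <<'E'
from rig import robot
import cv2,pickle
o=robot.get_obs();print(o,robot.tcp_to_grasp)
d={}
for n in("scene","top"):
    c=robot.camera(n);d[n]=c;cv2.imwrite(f"pics/{n}.png",c["frame"][:,:,::-1]);print(n,c["mtx"],c["world_from_camera"])
    print([k for k in c])
pickle.dump(d,open("c.pkl","wb"))
E
```

```text
{'time_s': 0.0, 'joint_positions': array([ 1.08478497,  0.41189981, -0.01271089,  1.59704221,  0.00559304,
        1.13426924, -0.08219078]), 'qvel': array([ 6.78471922e-04, -9.35338222e-04,  3.23597948e-04, -1.40914994e-03,
        1.39411777e-03,  1.44808894e-03, -3.63959028e-05]), 'tau': array([-3.14649415e-04, -5.87940216e+01,  6.41601440e-01, -2.91074198e+01,
       -5.38603601e-02,  1.83417695e-02,  1.16357255e-04]), 'tool_pos': array([ 0.25336186, -0.57079804,  0.22180987]), 'tool_rot': array([-7.61586295e-04,  9.78255048e-01,  2.07404039e-01, -2.15712845e-04]), 'ft_force': array([-0.36999997, -1.27926198, -0.43134708]), 'wrist_torque': array([-0.06388287,  0.04989633,  0.02008383]), 'finger_force': 0.0, 'finger_gap': 0.9970249868086121} 0.0187
scene [[619.07131295   0.         319.6202743 ]
 [  0.         619.07131295 246.47039292]
 [  0.           0.           1.        ]] [[-6.06810525e-01  3.38080400e-01 -7.19362656e-01 -1.65143308e-01]
 [-7.94846518e-01 -2.58074423e-01  5.49196327e-01  9.24093852e-01]
 [ 2.34114304e-05  9.05041013e-01  4.25324304e-01  5.60579646e-01]
 [ 0.00000000e+00  0.00000000e+00  0.00000000e+00  1.00000000e+00]]
['frame', 'mtx', 'world_from_camera']
top [[526.54509113   0.         317.37017745]
 [  0.         526.54509113 234.46917936]
 [  0.           0.           1.        ]] [[ 0.00893004  0.9871885  -0.15930826  0.40159453]
 [-0.99991352  0.00727743 -0.01095405  0.37448531]
 [-0.00965436  0.15939231  0.98716811  1.1340021 ]
 [ 0.          0.          0.          1.        ]]
['frame', 'mtx', 'world_from_camera']
```

View pics/scene.png

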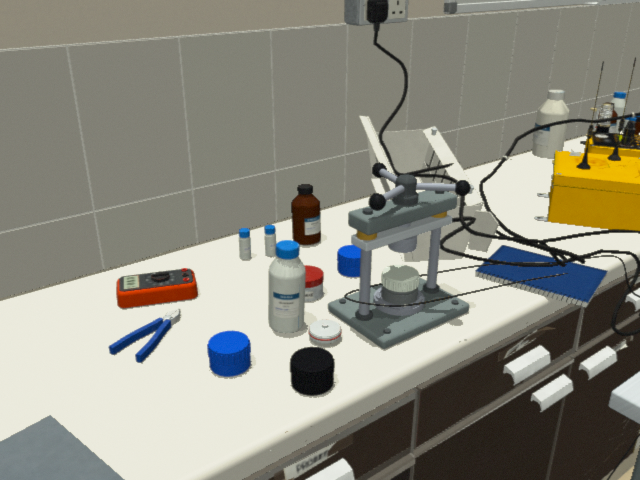

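View pics/top.png

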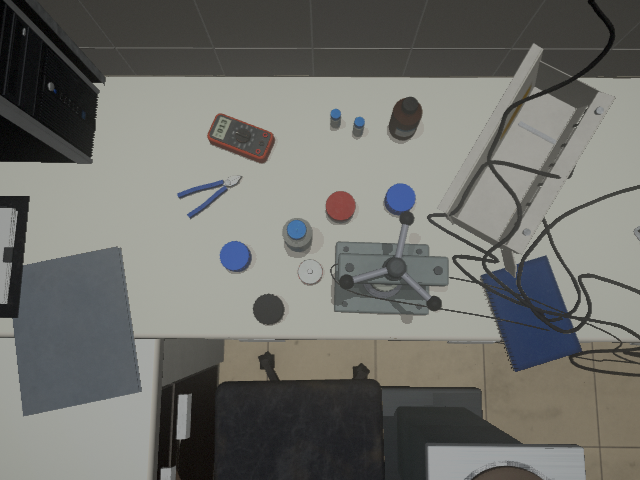

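The scene view shows the press with its wheel at about (405,188). The top view shows the balls at (407,219), (347,282) and (434,304), and the hub at (396,267). The bottle, tin and spare cassette stand left of and behind the press, and thin cables lie nearby.

```bash
cat > h.py <<'E'
import numpy as np
def ray(c,uv,z):
    K=c["mtx"];T=c["world_from_camera"]
    d=np.linalg.solve(K,[uv[0],uv[1],1.]);d=T[:3,:3]@(d*[1,-1,-1]);o=T[:3,3]
    return o+d*(z-o[2])/d[2]
E
python3 - <<'E'
import pickle,cv2,numpy as np
from h import *
d=pickle.load(open("c.pkl","rb"))
for n,box in(("top",(330,210,450,320)),("scene",(365,155,475,215))):
    c=d[n];x0,y0,x1,y1=box
    m=(c["frame"][y0:y1,x0:x1].max(2)<45).astype(np.uint8)
    m=cv2.morphologyEx(m,cv2.MORPH_OPEN,np.ones((5,5),np.uint8))
    N,_,st,ce=cv2.connectedComponentsWithStats(m)
    P=[]
    for i in range(1,N):
        uv=ce[i]+[x0,y0];p=ray(c,uv,.232);P.append(p[:2]);print(n,st[i,2:],uv.round(1),p.round(4))
    P=np.array(P)
    if len(P)==3:
        m=P.mean(0);print("c",m,[(np.linalg.norm(p-m).round(4),np.degrees(np.arctan2(*(p-m)[::-1])).round(1)) for p in P])
c=d["top"]
for nm,uv,z in(("bottle",(297,230),.15),("tin",(340,206),.042),("spare",(310,271),.027),("hub",(396,266),.248),("corner",(447,270),.2)):print(nm,ray(c,uv,z).round(3))
E
```

```text
scene [ 6 10 57] [375.6 169.6] [0.5768 0.2382 0.232 ]
scene [ 13  12 133] [462.2 188.5] [0.4246 0.1943 0.232 ]
scene [ 15  14 175] [377.  202.4] [0.4606 0.3402 0.232 ]
c [0.48731037 0.25755133] [(np.float64(0.0915), np.float64(-12.2)), (np.float64(0.089), np.float64(-134.8)), (np.float64(0.0868), np.float64(107.9))]
bottle [0.569 0.424 0.15 ]
tin [0.639 0.339 0.042]
spare [0.502 0.402 0.027]
hub [0.492 0.251 0.248]
corner [0.49  0.154 0.2  ]
```

```bash
python3 - <<'E'
import pickle,cv2,numpy as np
from h import *
from scipy.optimize import least_squares
d=pickle.load(open("c.pkl","rb"))
c=d["top"];g=c["frame"];P=[]
for u,v in((407,219),(347,282),(434,304)):
    r=g[v-12:v+12,u-12:u+12].max(2)
    m=cv2.morphologyEx((r<70).astype(np.uint8),cv2.MORPH_OPEN,np.ones((5,5),np.uint8))
    N,_,st,ce=cv2.connectedComponentsWithStats(m)
    i=1+st[1:,4].argmax();uv=ce[i]+[u-12,v-12];p=ray(c,uv,.232);P.append(p[:2]);print(r.min(),st[i],uv,p)
def fit(P):
    f=lambda q:np.concatenate([p-q[:2]-.088*np.array([np.cos(q[2]+a),np.sin(q[2]+a)]) for p,a in zip(P,np.array([0,2,-2])*np.pi/3)])
    # assign order ball1 (-12), ball2 (108), ball3(-132)
    r=least_squares(f,[.49,.25,-.2]);print(r.x,np.degrees(r.x[2]),r.fun.round(4))
fit([P[0],P[1],P[2]]);fit(np.array([[.5768,.2382],[.4606,.3402],[.4246,.1943]]))
E
```

```text
58 [  5   5  13  12 139] [406.01438849 217.72661871] [0.57782866 0.23038998 0.232     ]
53 [  4   5  14  14 167] [345.82634731 281.7005988 ] [0.46572521 0.33511247 0.232     ]
51 [  5   5  14  14 160] [433.74375 303.38125] [0.43024208 0.186084   0.232     ]
[ 0.49126532  0.25052882 -0.2311571 ] -13.24432620867749 [ 0.0009  0.     -0.0002  0.0003 -0.0007 -0.0003]
[ 0.48733333  0.25756667 -0.22716063] -13.015345158235897 [ 0.0037  0.0005 -0.001  -0.0015 -0.0027  0.0011]
```

Request:
apply_moves:
  moves:
    - [[0,0,0],[0,0,-0.08],-1]
    - [[0,0,0.02],[0.05,-0.05,-0.16],-1]
    - [[0,0,0.035],[0.1,-0.11,-0.22],-1]
    - [[0,0,0.05],[0.15,-0.17,-0.26],-1]
    - [[0,0,0.066],[0.2,-0.23,-0.26],-1]
    - [[0,0,0.066],[0.25,-0.28,-0.26],-1]
    - [[0,0,0.066],[0.3,-0.34,-0.26],-1]
    - [[0,0,0.066],[0.35,-0.4,-0.26],-1]

```text
time_s: 0.77
tool_pos: [0.3313, -0.3198, 0.3528]
tool_rot: [0.0, 1.0, 0.002, 0.0]
ft_force: [0.4, -0.0, -0.6]
finger_gap: 0.432
finger_force: 0.0
```

Request:
apply_moves:
  moves:
    - [[0,0,0],[0.024,-0.076,0],-1]
    - [[0,0,0],[0.048,-0.152,0],-1]
    - [[0,0,0],[0.072,-0.228,0],-1]
    - [[0,0,0],[0.096,-0.304,0],-1]
    - [[0,0,0],[0.12,-0.38,0],-1]
    - [[0,0,0],[0.144,-0.456,0],-1]
    - [[0,0,0],[0.168,-0.532,0],-1]
    - [[0,0,0],[0.192,-0.608,0],-1]

```text
time_s: 1.43
tool_pos: [0.426, -0.0156, 0.3527]
tool_rot: [0.0, 1.0, 0.001, 0.0]
ft_force: [0.7, 0.0, 0.2]
finger_gap: 0.002
finger_force: 0.0
```

Request:
apply_moves:
  moves:
    - [[0,0,0],[0.024,-0.076,0],-1]
    - [[0,0,0],[0.048,-0.152,0],-1]
    - [[0,0,0],[0.072,-0.228,0],-1]
    - [[0,0,0],[0.096,-0.304,0],-1]
    - [[0,0,0],[0.12,-0.38,0],-1]
    - [[0,0,0],[0.144,-0.456,0],-1]
    - [[0,0,0],[0.168,-0.532,0],-1]
    - [[0,0,0],[0.192,-0.608,0],-1]

```text
time_s: 2.1
tool_pos: [0.5216, 0.2883, 0.3521]
tool_rot: [0.0, 1.0, 0.001, -0.0]
ft_force: [0.6, -0.4, 0.6]
finger_gap: 0.008
finger_force: 0.0
```

```bash
python3 - <<'E'
from rig import robot
import cv2,pickle
o=robot.get_obs();print(o["time_s"],o["joint_positions"],o["tool_pos"],o["tool_rot"],o["finger_gap"],o["ft_force"])
c=robot.camera("wrist");c["obs"]=o;pickle.dump(c,open("w.pkl","wb"));cv2.imwrite("pics/w1.png",c["frame"][:,:,::-1]);print(c["mtx"],c["hand_eye"])
E
```

```text
2.1 [-0.08649934  0.36268602 -0.69193093  1.44006928  0.23094161  1.42193703
 -2.34916203] [0.52155111 0.28829868 0.35212214] [ 2.31427129e-04  9.99999300e-01  1.13252652e-03 -2.51183372e-04] 0.00796368622542665 [ 0.64630588 -0.36398068  0.58974972]
[[351.38971358   0.         319.64554091]
 [  0.         351.38971358 238.64365479]
 [  0.           0.           1.        ]] [[-2.76525604e-04  9.52209530e-01  3.05445470e-01  8.52600386e-02]
 [ 9.99998418e-01 -2.73448800e-04  1.75777928e-03 -7.14642450e-04]
 [ 1.75729788e-03  3.05445473e-01 -9.52207947e-01 -1.62715081e-01]
 [ 0.00000000e+00  0.00000000e+00  0.00000000e+00  1.00000000e+00]]
```

View pics/w1.png

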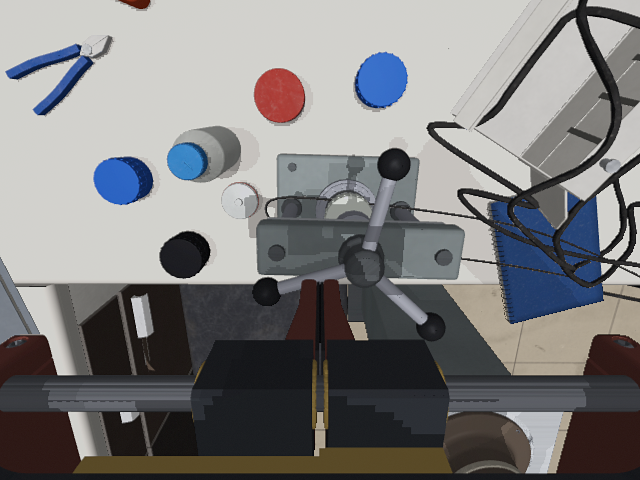

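The wrist view shows the balls at (395,164), (266,291) and (431,327), the hub at (362,262), and the shut fingertips at about (319,283) in the free sector.

```bash
python3 - <<'E'
import pickle,numpy as np
from h import *
from scipy.spatial.transform import Rotation as R
c=pickle.load(open("w.pkl","rb"));o=c["obs"]
T=np.eye(4);q=o["tool_rot"];T[:3,:3]=R.from_quat([q[1],q[2],q[3],q[0]]).as_matrix();T[:3,3]=o["tool_pos"]
c["world_from_camera"]=T@c["hand_eye"]
P=[ray(c,uv,.232)[:2] for uv in((395,164),(266,291),(431,327))];m=np.mean(P,0);print(m)
for p in P:print(p,np.linalg.norm(p-m),np.degrees(np.arctan2(*(p-m)[::-1])))
E
```

```text
[0.49207249 0.25130983]
[0.57818644 0.22997886] 0.0887165259942873 -13.912491005420557
[0.46707092 0.33700835] 0.08927101839102398 106.26400812033563
[0.43096012 0.18694228] 0.08875755196205233 -133.51397758957492
```

Request:
apply_moves:
  moves:
    - [[0,0,0],[0.005,0,0.05],-1]
    - [[0,0,0],[0.01,0,0.1],-1]
    - [[0,0,0],[0.01,0,0.14],-1]
    - [[0,0,0],[0.01,0,0.18],-1]
    - [[0,0,0],[0.01,0,0.21],-1]
    - [[0,0,0],[0.01,0,0.24],-1]
    - [[0,0,0],[0.01,0,0.264],-1]
    - [[0,0,0],[0.01,0,0.264],-1]

```text
time_s: 2.82
tool_pos: [0.5251, 0.2857, 0.2178]
tool_rot: [0.001, 1.0, 0.002, -0.002]
ft_force: [0.2, -0.5, -0.4]
finger_gap: 0.006
finger_force: 0.0
```

```bash
cat > plan.py <<'E'
# plan: rows of shift (tool x=world x, tool y=-world y) units of 0.5 m, from commanded angle a0, step per row
import sys,numpy as np
def rows(a0,step,r=.052,n=8,p=None):
    C=np.array([.4917,.251]);p=C+r*np.array([np.cos(np.radians(a0)),np.sin(np.radians(a0))]) if p is None else p
    for k in range(1,n+1):
        a=np.radians(a0+k*step);d=(C+r*np.array([np.cos(a),np.sin(a)])-p)/.5
        print([round(d[0],3),round(-d[1],3),0],end=" ")
    print(np.round(C+r*np.array([np.cos(a),np.sin(a)]),4))
a0=float(sys.argv[1])
for s in sys.argv[2:]:
    print(a0,s);rows(a0,float(s));a0+=8*float(s)
E
python3 plan.py 47 -10 -12 -15 -15
```

```text
47.0 -10
[np.float64(0.012), np.float64(0.013), 0] [np.float64(0.022), np.float64(0.029), 0] [np.float64(0.029), np.float64(0.046), 0] [np.float64(0.032), np.float64(0.063), 0] [np.float64(0.033), np.float64(0.082), 0] [np.float64(0.03), np.float64(0.099), 0] [np.float64(0.025), np.float64(0.117), 0] [np.float64(0.016), np.float64(0.133), 0] [0.5353 0.2227]
-33.0 -12
[np.float64(-0.014), np.float64(0.017), 0] [np.float64(-0.031), np.float64(0.031), 0] [np.float64(-0.05), np.float64(0.04), 0] [np.float64(-0.071), np.float64(0.046), 0] [np.float64(-0.093), np.float64(0.047), 0] [np.float64(-0.114), np.float64(0.044), 0] [np.float64(-0.134), np.float64(0.036), 0] [np.float64(-0.153), np.float64(0.024), 0] [0.459  0.2106]
-129.0 -15
[np.float64(-0.019), np.float64(-0.02), 0] [np.float64(-0.032), np.float64(-0.044), 0] [np.float64(-0.038), np.float64(-0.07), 0] [np.float64(-0.037), np.float64(-0.097), 0] [np.float64(-0.03), np.float64(-0.123), 0] [np.float64(-0.015), np.float64(-0.146), 0] [np.float64(0.004), np.float64(-0.165), 0] [np.float64(0.028), np.float64(-0.178), 0] [0.4731 0.2995]
-249.0 -15
[np.float64(0.026), np.float64(-0.006), 0] [np.float64(0.054), np.float64(-0.006), 0] [np.float64(0.08), np.float64(0.002), 0] [np.float64(0.103), np.float64(0.016), 0] [np.float64(0.121), np.float64(0.036), 0] [np.float64(0.134), np.float64(0.06), 0] [np.float64(0.141), np.float64(0.086), 0] [np.float64(0.14), np.float64(0.113), 0] [0.5431 0.2429]
```

Request:
apply_moves:
  moves:
    - [[0,0,0],[0.012,0.013,-0.004],-1]
    - [[0,0,0],[0.022,0.029,-0.004],-1]
    - [[0,0,0],[0.029,0.046,-0.004],-1]
    - [[0,0,0],[0.032,0.063,-0.004],-1]
    - [[0,0,0],[0.033,0.082,-0.004],-1]
    - [[0,0,0],[0.03,0.099,-0.004],-1]
    - [[0,0,0],[0.025,0.117,-0.004],-1]
    - [[0,0,0],[0.016,0.133,-0.004],-1]

```text
time_s: 3.48
tool_pos: [0.5345, 0.2192, 0.2228]
tool_rot: [-0.0, 1.0, 0.001, 0.0]
ft_force: [0.8, 2.9, 0.0]
finger_gap: 0.006
finger_force: 0.9
```

Request:
apply_moves:
  moves:
    - [[0,0,0],[-0.014,0.017,0],-1]
    - [[0,0,0],[-0.031,0.031,0],-1]
    - [[0,0,0],[-0.05,0.04,0],-1]
    - [[0,0,0],[-0.071,0.046,0],-1]
    - [[0,0,0],[-0.093,0.047,0],-1]
    - [[0,0,0],[-0.114,0.044,0],-1]
    - [[0,0,0],[-0.134,0.036,0],-1]
    - [[0,0,0],[-0.153,0.024,0],-1]

```text
time_s: 4.15
tool_pos: [0.4568, 0.2079, 0.2227]
tool_rot: [0.0, 1.0, 0.001, 0.0]
ft_force: [2.1, -1.4, -0.4]
finger_gap: 0.004
finger_force: 0.8
```

Request:
apply_moves:
  moves:
    - [[0,0,0],[-0.019,-0.02,0],-1]
    - [[0,0,0],[-0.032,-0.044,0],-1]
    - [[0,0,0],[-0.038,-0.07,0],-1]
    - [[0,0,0],[-0.037,-0.097,0],-1]
    - [[0,0,0],[-0.03,-0.123,0],-1]
    - [[0,0,0],[-0.015,-0.146,0],-1]
    - [[0,0,0],[0.004,-0.165,0],-1]
    - [[0,0,0],[0.028,-0.178,0],-1]

```text
time_s: 4.82
tool_pos: [0.4693, 0.2988, 0.2221]
tool_rot: [0.001, 1.0, 0.003, -0.001]
ft_force: [-1.6, -1.7, 0.2]
finger_gap: 0.005
finger_force: 0.9
```

```bash
python3 - <<'E'
from rig import robot
import cv2
o=robot.get_obs();print(o["joint_positions"].round(2),o["tool_pos"],o["ft_force"])
for n in ("scene",):
    c=robot.camera(n);cv2.imwrite("pics/s2.png",cv2.resize(c["frame"][130:350,280:520,::-1],None,fx=2.5,fy=2.5))
E
python3 plan.py -249 -10 -4 -4 -3 -3
```

```text
[-0.1   0.39 -0.71  1.73  0.27  1.13 -2.46] [0.46927039 0.29884261 0.22212905] [-1.64619924 -1.70138938  0.18299666]
-249.0 -10
[np.float64(0.017), np.float64(-0.005), 0] [np.float64(0.035), np.float64(-0.007), 0] [np.float64(0.054), np.float64(-0.006), 0] [np.float64(0.071), np.float64(-0.001), 0] [np.float64(0.088), np.float64(0.006), 0] [np.float64(0.103), np.float64(0.016), 0] [np.float64(0.116), np.float64(0.029), 0] [np.float64(0.126), np.float64(0.044), 0] [0.5363 0.2778]
-329.0 -4
[np.float64(0.004), np.float64(0.006), 0] [np.float64(0.007), np.float64(0.013), 0] [np.float64(0.009), np.float64(0.02), 0] [np.float64(0.011), np.float64(0.027), 0] [np.float64(0.013), np.float64(0.034), 0] [np.float64(0.014), np.float64(0.041), 0] [np.float64(0.015), np.float64(0.048), 0] [np.float64(0.015), np.float64(0.055), 0] [0.5437 0.2501]
-361.0 -4
[np.float64(-0.0), np.float64(0.007), 0] [np.float64(-0.001), np.float64(0.014), 0] [np.float64(-0.003), np.float64(0.022), 0] [np.float64(-0.005), np.float64(0.029), 0] [np.float64(-0.007), np.float64(0.035), 0] [np.float64(-0.01), np.float64(0.042), 0] [np.float64(-0.013), np.float64(0.049), 0] [np.float64(-0.017), np.float64(0.055), 0] [0.5353 0.2227]
-393.0 -3
[np.float64(-0.003), np.float64(0.004), 0] [np.float64(-0.006), np.float64(0.009), 0] [np.float64(-0.01), np.float64(0.013), 0] [np.float64(-0.014), np.float64(0.017), 0] [np.float64(-0.018), np.float64(0.021), 0] [np.float64(-0.022), np.float64(0.024), 0] [np.float64(-0.026), np.float64(0.027), 0] [np.float64(-0.031), np.float64(0.031), 0] [0.52   0.2074]
-417.0 -3
[np.float64(-0.005), np.float64(0.003), 0] [np.float64(-0.009), np.float64(0.005), 0] [np.float64(-0.014), np.float64(0.008), 0] [np.float64(-0.019), np.float64(0.01), 0] [np.float64(-0.025), np.float64(0.012), 0] [np.float64(-0.03), np.float64(0.013), 0] [np.float64(-0.035), np.float64(0.015), 0] [np.float64(-0.04), np.float64(0.015), 0] [0.4998 0.1996]
```

View pics/s2.png

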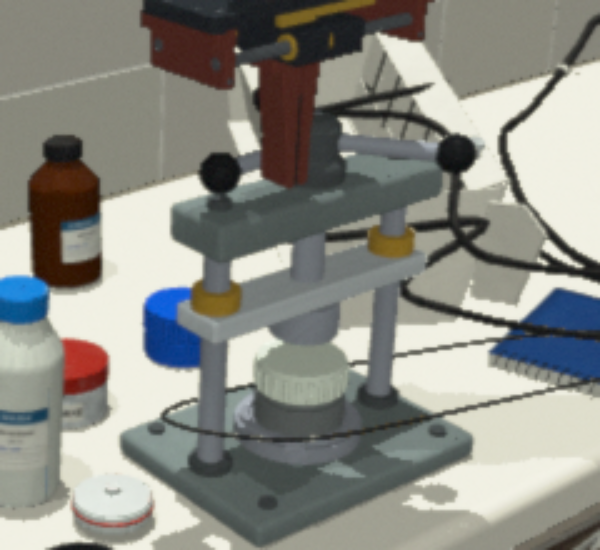

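Ram is descending and the cassette is undisturbed. I'll go on, then slow down.

Request:
apply_moves:
  moves:
    - [[0,0,0],[0.017,-0.005,0],-1]
    - [[0,0,0],[0.035,-0.007,0],-1]
    - [[0,0,0],[0.054,-0.006,0],-1]
    - [[0,0,0],[0.071,-0.001,0],-1]
    - [[0,0,0],[0.088,0.006,0],-1]
    - [[0,0,0],[0.103,0.016,0],-1]
    - [[0,0,0],[0.116,0.029,0],-1]
    - [[0,0,0],[0.126,0.044,0],-1]

```text
time_s: 5.53
tool_pos: [0.5358, 0.2747, 0.2227]
tool_rot: [-0.0, 1.0, 0.001, 0.0]
ft_force: [-1.5, 0.7, 0.4]
finger_gap: 0.0
finger_force: 0.8
```

Request:
apply_moves:
  moves:
    - [[0,0,0],[0.004,0.006,0],-1]
    - [[0,0,0],[0.007,0.013,0],-1]
    - [[0,0,0],[0.009,0.02,0],-1]
    - [[0,0,0],[0.011,0.027,0],-1]
    - [[0,0,0],[0.013,0.034,0],-1]
    - [[0,0,0],[0.014,0.041,0],-1]
    - [[0,0,0],[0.015,0.048,0],-1]
    - [[0,0,0],[0.015,0.055,0],-1]

```text
time_s: 6.2
tool_pos: [0.5425, 0.2476, 0.2227]
tool_rot: [-0.0, 1.0, 0.002, 0.0]
ft_force: [-0.8, 1.8, -0.8]
finger_gap: 0.006
finger_force: 0.8
```

Request:
apply_moves:
  moves:
    - [[0,0,0],[0,0.007,0],-1]
    - [[0,0,0],[-0.001,0.014,0],-1]
    - [[0,0,0],[-0.003,0.022,0],-1]
    - [[0,0,0],[-0.005,0.029,0],-1]
    - [[0,0,0],[-0.007,0.035,0],-1]
    - [[0,0,0],[-0.01,0.042,0],-1]
    - [[0,0,0],[-0.013,0.049,0],-1]
    - [[0,0,0],[-0.017,0.055,0],-1]

```text
time_s: 6.87
tool_pos: [0.534, 0.2197, 0.2227]
tool_rot: [0.0, 1.0, 0.001, 0.0]
ft_force: [0.7, 2.3, 0.2]
finger_gap: 0.004
finger_force: 0.7
```

Request:
apply_moves:
  moves:
    - [[0,0,0],[-0.003,0.004,0],-1]
    - [[0,0,0],[-0.006,0.009,0],-1]
    - [[0,0,0],[-0.01,0.013,0],-1]
    - [[0,0,0],[-0.014,0.017,0],-1]
    - [[0,0,0],[-0.018,0.021,0],-1]
    - [[0,0,0],[-0.022,0.024,0],-1]
    - [[0,0,0],[-0.026,0.027,0],-1]
    - [[0,0,0],[-0.031,0.031,0],-1]

```text
time_s: 7.53
tool_pos: [0.5183, 0.2046, 0.2227]
tool_rot: [-0.0, 1.0, 0.002, 0.0]
ft_force: [0.6, 0.9, -0.5]
finger_gap: 0.002
finger_force: 0.7
```

Still free; go on 1.5° per row.

```bash
python3 plan.py -417 -1.5 -1.5 -1.5 -1.5 -1 -1 -1 -1| sed 's/np.float64//g'
python3 - <<'E'
from rig import robot
import cv2
c=robot.camera("scene");cv2.imwrite("pics/s3.png",cv2.resize(c["frame"][180:340,320:480,::-1],None,fx=3.5,fy=3.5))
E
```

```text
-417.0 -1.5
[(-0.002), (0.001), 0] [(-0.005), (0.003), 0] [(-0.007), (0.004), 0] [(-0.009), (0.005), 0] [(-0.012), (0.007), 0] [(-0.014), (0.008), 0] [(-0.017), (0.009), 0] [(-0.019), (0.01), 0] [0.5103 0.2025]
-429.0 -1.5
[(-0.003), (0.001), 0] [(-0.005), (0.002), 0] [(-0.008), (0.003), 0] [(-0.01), (0.003), 0] [(-0.013), (0.004), 0] [(-0.016), (0.005), 0] [(-0.018), (0.005), 0] [(-0.021), (0.006), 0] [0.4998 0.1996]
-441.0 -1.5
[(-0.003), (0.0), 0] [(-0.005), (0.001), 0] [(-0.008), (0.001), 0] [(-0.011), (0.001), 0] [(-0.014), (0.001), 0] [(-0.016), (0.001), 0] [(-0.019), (0.001), 0] [(-0.022), (0.001), 0] [0.489  0.1991]
-453.0 -1.5
[(-0.003), (-0.0), 0] [(-0.005), (-0.0), 0] [(-0.008), (-0.001), 0] [(-0.011), (-0.001), 0] [(-0.014), (-0.002), 0] [(-0.016), (-0.002), 0] [(-0.019), (-0.003), 0] [(-0.021), (-0.003), 0] [0.4782 0.2008]
-465.0 -1
[(-0.002), (-0.0), 0] [(-0.003), (-0.001), 0] [(-0.005), (-0.002), 0] [(-0.007), (-0.002), 0] [(-0.009), (-0.003), 0] [(-0.01), (-0.003), 0] [(-0.012), (-0.004), 0] [(-0.014), (-0.005), 0] [0.4714 0.2031]
-473.0 -1
[(-0.002), (-0.001), 0] [(-0.003), (-0.001), 0] [(-0.005), (-0.002), 0] [(-0.007), (-0.003), 0] [(-0.008), (-0.004), 0] [(-0.01), (-0.005), 0] [(-0.011), (-0.006), 0] [(-0.013), (-0.007), 0] [0.4649 0.2064]
-481.0 -1
[(-0.002), (-0.001), 0] [(-0.003), (-0.002), 0] [(-0.005), (-0.003), 0] [(-0.006), (-0.004), 0] [(-0.008), (-0.005), 0] [(-0.009), (-0.006), 0] [(-0.01), (-0.007), 0] [(-0.012), (-0.008), 0] [0.459  0.2106]
-489.0 -1
[(-0.001), (-0.001), 0] [(-0.003), (-0.002), 0] [(-0.004), (-0.004), 0] [(-0.005), (-0.005), 0] [(-0.007), (-0.006), 0] [(-0.008), (-0.007), 0] [(-0.009), (-0.009), 0] [(-0.011), (-0.01), 0] [0.4537 0.2155]
```

View pics/s3.png

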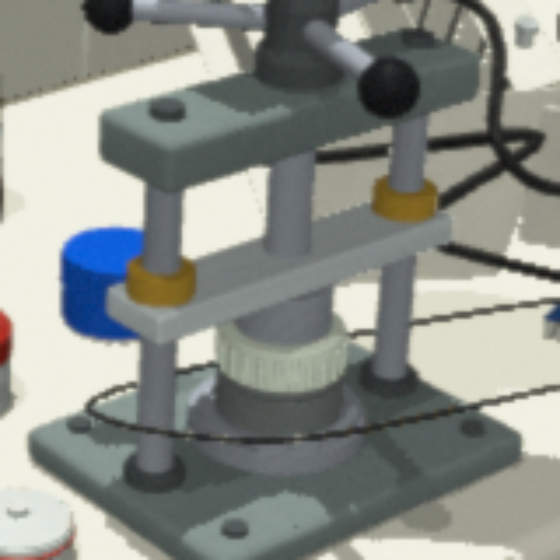

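The ram's foot has reached, or nearly reached, the cap top (about (283,320) in the crop). I'll press gently from here.

Request:
apply_moves:
  moves:
    - [[0,0,0],[-0.002,0.001,0],-1]
    - [[0,0,0],[-0.005,0.003,0],-1]
    - [[0,0,0],[-0.007,0.004,0],-1]
    - [[0,0,0],[-0.009,0.005,0],-1]
    - [[0,0,0],[-0.012,0.007,0],-1]
    - [[0,0,0],[-0.014,0.008,0],-1]
    - [[0,0,0],[-0.017,0.009,0],-1]
    - [[0,0,0],[-0.019,0.01,0],-1]

```text
time_s: 8.25
tool_pos: [0.5096, 0.2004, 0.223]
tool_rot: [-0.001, 1.0, 0.002, 0.001]
ft_force: [3.9, 2.9, -1.2]
finger_gap: 0.004
finger_force: 2.2
```

Request:
apply_moves:
  moves:
    - [[0,0,0],[-0.003,0.001,0],-1]
    - [[0,0,0],[-0.005,0.002,0],-1]
    - [[0,0,0],[-0.008,0.003,0],-1]
    - [[0,0,0],[-0.01,0.003,0],-1]
    - [[0,0,0],[-0.013,0.004,0],-1]
    - [[0,0,0],[-0.016,0.005,0],-1]
    - [[0,0,0],[-0.018,0.005,0],-1]
    - [[0,0,0],[-0.021,0.006,0],-1]

```text
time_s: 8.92
tool_pos: [0.4999, 0.1972, 0.2232]
tool_rot: [-0.001, 1.0, 0.001, 0.001]
ft_force: [5.5, 3.2, -0.3]
finger_gap: 0.006
finger_force: 2.6
```

Request:
apply_moves:
  moves:
    - [[0,0,0],[-0.003,0,0],-1]
    - [[0,0,0],[-0.005,0.001,0],-1]
    - [[0,0,0],[-0.008,0.001,0],-1]
    - [[0,0,0],[-0.011,0.001,0],-1]
    - [[0,0,0],[-0.014,0.001,0],-1]
    - [[0,0,0],[-0.016,0.001,0],-1]
    - [[0,0,0],[-0.019,0.001,0],-1]
    - [[0,0,0],[-0.022,0.001,0],-1]

```text
time_s: 9.58
tool_pos: [0.489, 0.1962, 0.2232]
tool_rot: [-0.0, 1.0, 0.001, 0.002]
ft_force: [6.7, 2.0, -0.2]
finger_gap: 0.005
finger_force: 2.5
```

Request:
apply_moves:
  moves:
    - [[0,0,0],[-0.001,0,0],-1]
    - [[0,0,0],[-0.002,0,0],-1]
    - [[0,0,0],[-0.003,0,0],-1]
    - [[0,0,0],[-0.004,0,0],-1]
    - [[0,0,0],[-0.005,0,0],-1]
    - [[0,0,0],[-0.006,0,0],-1]
    - [[0,0,0],[-0.007,0,0],-1]
    - [[0,0,0],[-0.008,0,0],-1]

```text
time_s: 10.25
tool_pos: [0.485, 0.196, 0.2232]
tool_rot: [-0.0, 1.0, 0.001, 0.001]
ft_force: [5.5, 2.0, 0.1]
finger_gap: 0.006
finger_force: 2.3
```

Request:
apply_moves:
  moves:
    - [[0,0,0],[-0.001,0,0],-1]
    - [[0,0,0],[-0.002,0,0],-1]
    - [[0,0,0],[-0.003,-0.001,0],-1]
    - [[0,0,0],[-0.004,-0.001,0],-1]
    - [[0,0,0],[-0.005,-0.001,0],-1]
    - [[0,0,0],[-0.005,-0.001,0],-1]
    - [[0,0,0],[-0.005,-0.001,0],-1]
    - [[0,0,0],[-0.005,-0.001,0],-1]

```text
time_s: 10.92
tool_pos: [0.4824, 0.1963, 0.2232]
tool_rot: [-0.0, 1.0, 0.001, 0.001]
ft_force: [6.0, 0.6, 0.1]
finger_gap: 0.001
finger_force: 2.2
```

Request:
apply_moves:
  moves:
    - [[0,0,0],[-0.001,0,0],-1]
    - [[0,0,0],[-0.002,0,0],-1]
    - [[0,0,0],[-0.003,-0.001,0],-1]
    - [[0,0,0],[-0.004,-0.001,0],-1]
    - [[0,0,0],[-0.005,-0.001,0],-1]
    - [[0,0,0],[-0.005,-0.001,0],-1]
    - [[0,0,0],[-0.005,-0.001,0],-1]
    - [[0,0,0],[-0.005,-0.001,0],-1]

```text
time_s: 11.58
tool_pos: [0.4799, 0.1967, 0.2232]
tool_rot: [-0.0, 1.0, 0.001, 0.001]
ft_force: [6.0, 0.1, -0.2]
finger_gap: 0.006
finger_force: 2.1
```

```bash
python3 - <<'E'
from rig import robot
import cv2
o=robot.get_obs();print(o["tool_pos"],o["ft_force"],o["joint_positions"].round(2))
c=robot.camera("scene");cv2.imwrite("pics/s4.png",cv2.resize(c["frame"][180:340,320:480,::-1],None,fx=3.5,fy=3.5))
E
```

```text
[0.47992357 0.19671343 0.2231697 ] [ 6.0197341   0.14953905 -0.15500702] [ 0.1   0.31 -0.71  1.82  0.23  1.09 -2.26]
```

View pics/s4.png

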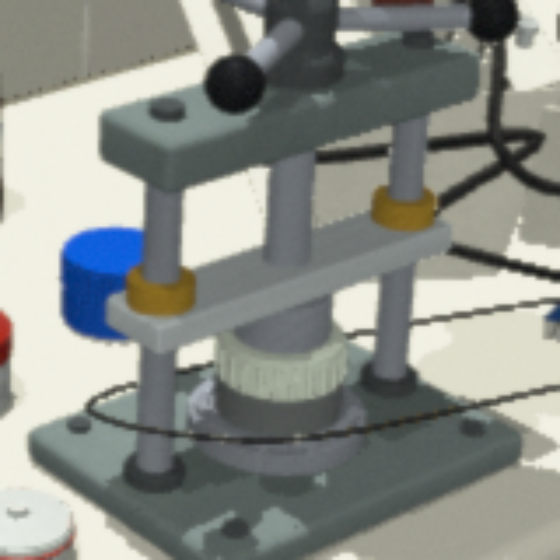

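The cap is lower and the ram is in contact. I'll carry on in small steps.

Request:
apply_moves:
  moves:
    - [[0,0,0],[-0.001,0,0],-1]
    - [[0,0,0],[-0.002,0,0],-1]
    - [[0,0,0],[-0.003,-0.001,0],-1]
    - [[0,0,0],[-0.004,-0.001,0],-1]
    - [[0,0,0],[-0.005,-0.001,0],-1]
    - [[0,0,0],[-0.006,-0.002,0],-1]
    - [[0,0,0],[-0.006,-0.002,0],-1]
    - [[0,0,0],[-0.006,-0.002,0],-1]

```text
time_s: 12.3
tool_pos: [0.4768, 0.1975, 0.2231]
tool_rot: [0.0, 1.0, 0.001, 0.001]
ft_force: [5.5, -0.9, 0.6]
finger_gap: 0.004
finger_force: 2.1
```

Request:
apply_moves:
  moves:
    - [[0,0,0],[-0.001,0,0],-1]
    - [[0,0,0],[-0.002,-0.001,0],-1]
    - [[0,0,0],[-0.003,-0.001,0],-1]
    - [[0,0,0],[-0.004,-0.001,0],-1]
    - [[0,0,0],[-0.005,-0.001,0],-1]
    - [[0,0,0],[-0.005,-0.002,0],-1]
    - [[0,0,0],[-0.005,-0.002,0],-1]
    - [[0,0,0],[-0.005,-0.002,0],-1]

```text
time_s: 12.97
tool_pos: [0.4746, 0.1981, 0.2232]
tool_rot: [0.0, 1.0, 0.001, 0.001]
ft_force: [5.8, -1.2, 1.5]
finger_gap: 0.005
finger_force: 2.6
```

Request:
apply_moves:
  moves:
    - [[0,0,0],[-0.001,0,0],-1]
    - [[0,0,0],[-0.002,-0.001,0],-1]
    - [[0,0,0],[-0.003,-0.001,0],-1]
    - [[0,0,0],[-0.004,-0.001,0],-1]
    - [[0,0,0],[-0.005,-0.002,0],-1]
    - [[0,0,0],[-0.005,-0.002,0],-1]
    - [[0,0,0],[-0.005,-0.002,0],-1]
    - [[0,0,0],[-0.005,-0.002,0],-1]

```text
time_s: 13.63
tool_pos: [0.4731, 0.1989, 0.2233]
tool_rot: [0.0, 1.0, 0.001, 0.002]
ft_force: [9.7, -1.2, -0.5]
finger_gap: 0.004
finger_force: 3.8
```

Request:
apply_moves:
  moves:
    - [[0,0,0],[-0.001,0,0],-1]
    - [[0,0,0],[-0.002,-0.001,0],-1]
    - [[0,0,0],[-0.003,-0.001,0],-1]
    - [[0,0,0],[-0.004,-0.001,0],-1]
    - [[0,0,0],[-0.004,-0.002,0],-1]
    - [[0,0,0],[-0.004,-0.002,0],-1]
    - [[0,0,0],[-0.004,-0.002,0],-1]
    - [[0,0,0],[-0.004,-0.002,0],-1]

```text
time_s: 14.3
tool_pos: [0.4721, 0.1996, 0.2234]
tool_rot: [0.0, 1.0, 0.0, 0.003]
ft_force: [12.1, -1.8, -1.7]
finger_gap: 0.002
finger_force: 5.1
```

The wheel has gone solid (12 N at 52 mm, about 95 N on the ram). Now I'll wind back the other way.

```bash
python3 plan.py -475 9 10 13 13 10| sed 's/np.float64//g'
```

```text
-475.0 9
[(0.015), (0.006), 0] [(0.031), (0.009), 0] [(0.048), (0.01), 0] [(0.064), (0.008), 0] [(0.08), (0.003), 0] [(0.094), (-0.003), 0] [(0.108), (-0.012), 0] [(0.12), (-0.023), 0] [0.5297 0.2155]
-403.0 10
[(0.011), (-0.014), 0] [(0.02), (-0.03), 0] [(0.025), (-0.048), 0] [(0.028), (-0.065), 0] [(0.027), (-0.084), 0] [(0.023), (-0.101), 0] [(0.017), (-0.118), 0] [(0.007), (-0.134), 0] [0.5332 0.2823]
-323.0 13
[(-0.016), (-0.017), 0] [(-0.036), (-0.03), 0] [(-0.058), (-0.038), 0] [(-0.081), (-0.041), 0] [(-0.105), (-0.039), 0] [(-0.127), (-0.032), 0] [(-0.147), (-0.019), 0] [(-0.164), (-0.003), 0] [0.4513 0.2837]
-219.0 13
[(-0.013), (0.02), 0] [(-0.021), (0.042), 0] [(-0.023), (0.065), 0] [(-0.021), (0.089), 0] [(-0.013), (0.111), 0] [(0.0), (0.131), 0] [(0.017), (0.147), 0] [(0.037), (0.16), 0] [0.4697 0.2039]
-115.0 10
[(0.017), (0.006), 0] [(0.035), (0.009), 0] [(0.053), (0.009), 0] [(0.071), (0.006), 0] [(0.088), (-0.0), 0] [(0.104), (-0.009), 0] [(0.117), (-0.021), 0] [(0.129), (-0.035), 0] [0.5343 0.2212]
```

Request:
apply_moves:
  moves:
    - [[0,0,0],[0.015,0.006,0],-1]
    - [[0,0,0],[0.031,0.009,0],-1]
    - [[0,0,0],[0.048,0.01,0],-1]
    - [[0,0,0],[0.064,0.008,0],-1]
    - [[0,0,0],[0.08,0.003,0],-1]
    - [[0,0,0],[0.094,-0.003,0],-1]
    - [[0,0,0],[0.108,-0.012,0],-1]
    - [[0,0,0],[0.12,-0.023,0],-1]

```text
time_s: 14.97
tool_pos: [0.5291, 0.2133, 0.2224]
tool_rot: [-0.0, 1.0, 0.001, -0.0]
ft_force: [0.4, -0.1, -0.1]
finger_gap: 0.005
finger_force: 0.0
```

Request:
apply_moves:
  moves:
    - [[0,0,0],[0.011,-0.014,0],-1]
    - [[0,0,0],[0.02,-0.03,0],-1]
    - [[0,0,0],[0.025,-0.048,0],-1]
    - [[0,0,0],[0.028,-0.065,0],-1]
    - [[0,0,0],[0.027,-0.084,0],-1]
    - [[0,0,0],[0.023,-0.101,0],-1]
    - [[0,0,0],[0.017,-0.118,0],-1]
    - [[0,0,0],[0.007,-0.134,0],-1]

```text
time_s: 15.63
tool_pos: [0.532, 0.2803, 0.2226]
tool_rot: [0.0, 1.0, 0.001, 0.0]
ft_force: [2.3, -3.8, -0.8]
finger_gap: 0.002
finger_force: 1.6
```

Request:
apply_moves:
  moves:
    - [[0,0,0],[-0.016,-0.017,0],-1]
    - [[0,0,0],[-0.036,-0.03,0],-1]
    - [[0,0,0],[-0.058,-0.038,0],-1]
    - [[0,0,0],[-0.081,-0.041,0],-1]
    - [[0,0,0],[-0.105,-0.039,0],-1]
    - [[0,0,0],[-0.127,-0.032,0],-1]
    - [[0,0,0],[-0.147,-0.019,0],-1]
    - [[0,0,0],[-0.164,-0.003,0],-1]

```text
time_s: 16.3
tool_pos: [0.4481, 0.283, 0.2235]
tool_rot: [-0.002, 1.0, 0.003, 0.001]
ft_force: [3.5, 1.4, 0.5]
finger_gap: 0.004
finger_force: 1.3
```

Request:
apply_moves:
  moves:
    - [[0,0,0],[-0.013,0.02,0],-1]
    - [[0,0,0],[-0.021,0.042,0],-1]
    - [[0,0,0],[-0.023,0.065,0],-1]
    - [[0,0,0],[-0.021,0.089,0],-1]
    - [[0,0,0],[-0.013,0.111,0],-1]
    - [[0,0,0],[0,0.131,0],-1]
    - [[0,0,0],[0.017,0.147,0],-1]
    - [[0,0,0],[0.037,0.16,0],-1]

```text
time_s: 16.97
tool_pos: [0.4685, 0.1998, 0.2224]
tool_rot: [0.0, 1.0, 0.001, -0.001]
ft_force: [-2.6, 2.5, -0.6]
finger_gap: 0.006
finger_force: 1.3
```

Request:
apply_moves:
  moves:
    - [[0,0,0],[0.017,0.006,0],-1]
    - [[0,0,0],[0.035,0.009,0],-1]
    - [[0,0,0],[0.053,0.009,0],-1]
    - [[0,0,0],[0.071,0.006,0],-1]
    - [[0,0,0],[0.088,0,0],-1]
    - [[0,0,0],[0.104,-0.009,0],-1]
    - [[0,0,0],[0.117,-0.021,0],-1]
    - [[0,0,0],[0.129,-0.035,0],-1]

```text
time_s: 17.63
tool_pos: [0.5338, 0.2189, 0.2224]
tool_rot: [0.0, 1.0, 0.001, -0.0]
ft_force: [-3.6, -1.7, -0.9]
finger_gap: 0.006
finger_force: 1.3
```

```bash
python3 - <<'E'
from rig import robot
import cv2
o=robot.get_obs();print(o["time_s"],o["tool_pos"],o["ft_force"],o["joint_positions"].round(2))
c=robot.camera("scene");cv2.imwrite("pics/s5.png",cv2.resize(c["frame"][130:350,260:520,::-1],None,fx=2.7,fy=2.7))
E
```

```text
17.6333 [0.53376782 0.21893576 0.22238932] [-3.60612837 -1.72113589 -0.93348075] [ 0.03  0.41 -0.67  1.68  0.28  1.15 -2.28]
```

View pics/s5.png

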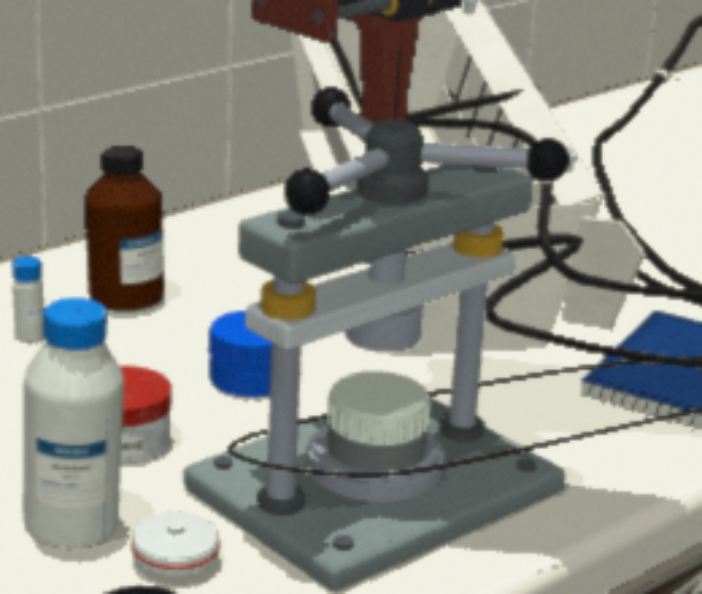

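The ram is about 40 mm above the cap, which is home. The cassette is in its nest and the bystanders are untouched. Now I'll back off from the arm and lift out.

Request:
apply_moves:
  moves:
    - [[0,0,0],[-0.012,0.014,0],-1]
    - [[0,0,0],[-0.026,0.026,0],-1]
    - [[0,0,0],[-0.041,0.035,0],-1]
    - [[0,0,0],[-0.041,0.035,-0.05],-1]
    - [[0,0,0],[-0.041,0.035,-0.11],-1]
    - [[0,0,0],[-0.041,0.035,-0.17],-1]
    - [[0,0,0],[-0.041,0.035,-0.23],-1]
    - [[0,0,0],[-0.041,0.035,-0.28],-1]

```text
time_s: 18.35
tool_pos: [0.5118, 0.2006, 0.3653]
tool_rot: [0.0, 1.0, 0.001, 0.001]
ft_force: [0.8, -0.0, 0.4]
finger_gap: 0.002
finger_force: 0.0
```

Request:
apply_moves:
  moves:
    - [[0,0,0],[-0.02,0.06,0],-1]
    - [[0,0,0],[-0.04,0.12,0],-1]
    - [[0,0,0],[-0.06,0.18,0],-1]
    - [[0,0,0],[-0.08,0.24,0],-1]
    - [[0,0,0],[-0.1,0.3,0],-1]
    - [[0,0,0],[-0.11,0.34,0],-1]
    - [[0,0,0],[-0.11,0.34,0],-1]
    - [[0,0,0],[-0.11,0.34,0],-1]

```text
time_s: 19.02
tool_pos: [0.4572, 0.0297, 0.3631]
tool_rot: [0.001, 1.0, -0.0, 0.001]
ft_force: [0.1, -0.5, -0.1]
finger_gap: 0.003
finger_force: 0.0
```

```bash
python3 - <<'E'
from rig import robot
import cv2,pickle,numpy as np
o=robot.get_obs();print(o["time_s"],o["tool_pos"],o["ft_force"])
c=robot.camera("scene")["frame"];a=pickle.load(open("c.pkl","rb"))["scene"]["frame"]
p=np.hstack([cv2.resize(f[130:350,330:480,::-1],None,fx=2.6,fy=2.6) for f in(a,c)]);cv2.imwrite("pics/s6.png",p)
E
```

```text
19.0167 [0.45717863 0.02970347 0.36307998] [ 0.12177196 -0.50412645 -0.05086108]
```

View pics/s6.png

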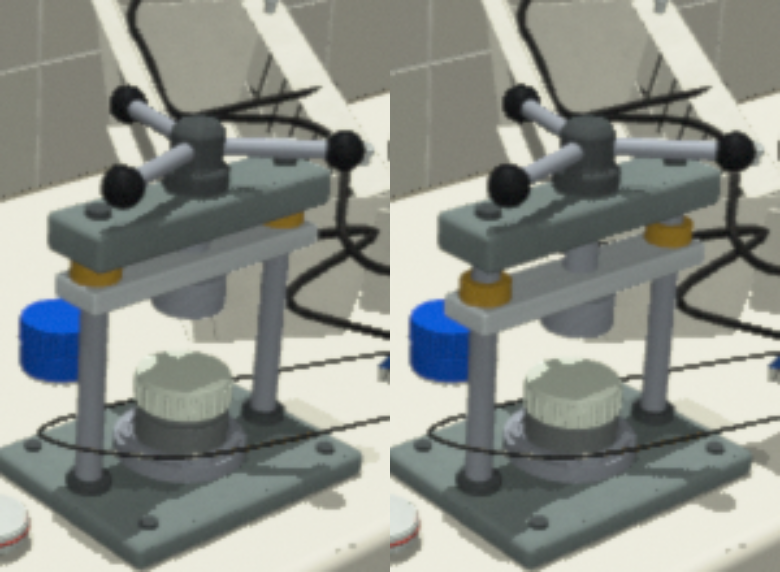

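Side by side, the cap is about 7–8 px (roughly 5 mm) lower than at the start. The ram is well clear and the arm is free, so I'll hand in.

```bash
python3 -c "
from rig import robot
print(robot.job_done())"
```

```text
the job is handed in; nothing more can be done
None
```

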